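# Fit the matching UV mask on the exposure jig

## Task

Fit the mask plate whose window has the same shape as the sample piece lying in the square frame at the foot of the exposure jig: take it by its handle, bring it in from the front over the jig's two pins and slide it back under the rear lip until its holes drop over the pins and it lies flat on the deck, then let go. Leave the other mask plate, both sample pieces and the things standing around where they are.

Things in the scene. Friction and masses are not known exactly. Their poses are not given: they have to be found in the camera images.
- jig: Fixed aluminium UV-exposure jig, 170 (x) x 150 (y) mm, on the worktop. Origin: centre of its underside; z up; +x points to its rear, where the lip is. Flat deck, top 45 mm above the origin, with a 67 mm round opening (centre x = +22 mm, y = 0) over a glass dish, and two pins standing up from it. The deck is open at the front (-x) and sides.
- lip (a point): Middle of the front lower edge of the jig's overhanging rear lip, at jig (+47, 0, 62) mm: underside 17 mm and top 23 mm above the deck. The lip is 110 mm wide (y) and reaches back to the jig's end; a stop face stands under it at jig x = +67 mm.
- home (a point): Where a mask plate's origin is when home, at jig (0, 0, 45) mm, plate axes parallel to the jig's. The plate's rear 18 mm is then under the lip, so it cannot be lowered straight down: it comes in from the front along jig +x, above the pins, and drops at the end.
- pin_a (a point): Foot of one locating pin, on the deck at jig (+30, +43, 45) mm. The pins are 8 mm in diameter and 8 mm tall; the lower 3 mm is straight, then they taper to a 3 mm flat tip.
- pin_b (a point): Foot of the other, equal pin, at jig (-45, -43, 45) mm.
- sample_frame (a point): Centre, at worktop height, of the low square frame (76 mm inside, bars 6 mm wide and high) fixed to the foot of the jig at its front, at jig (-128, +50, 0) mm. The sample that lies in it says which mask is wanted.
- mask_round: Loose dark steel mask plate, 130 (x) x 110 (y) x 5 mm, about 0.2 kg, with a round window, 44 mm in diameter, centred at plate (+22, 0) mm, and two 11 mm locating holes at plate (+30, +43) and (-45, -43) mm. Origin: centre of its underside; z up. Lies flat on the worktop, right of the jig, at the start. Its +x edge is the one that goes under the jig's lip.
- mask_round_handle (a point): Centre of the top of mask_round's handle bar, at plate (-28, 0, 37) mm; axes as the plate's. The bar is black, upright, 12 mm thick (x), 50 mm long (y), 32 mm tall, standing on the 5 mm plate; pinch it from above across its thickness (along plate x).
- mask_round_hole_a (a point): On mask_round: the centre of a hole on the plate's underside; belongs over pin_a of the jig when home.
- mask_round_hole_b (a point): On mask_round: the centre of a hole on the plate's underside; belongs over pin_b of the jig when home.
- mask_slot: Loose dark steel mask plate, 130 (x) x 110 (y) x 5 mm, about 0.2 kg, with an oblong window, 22 mm (x) by 64 mm (y), centred at plate (+22, 0) mm, and two 11 mm locating holes at plate (+30, +43) and (-45, -43) mm. Origin: centre of its underside; z up. Lies flat on the worktop, right of the jig, at the start. Its +x edge is the one that goes under the jig's lip.
- mask_slot_handle (a point): Centre of the top of mask_slot's handle bar, at plate (-28, 0, 37) mm; axes as the plate's. The bar is black, upright, 12 mm thick (x), 50 mm long (y), 32 mm tall, standing on the 5 mm plate; pinch it from above across its thickness (along plate x).
- mask_slot_hole_a (a point): On mask_slot: the centre of a hole on the plate's underside; belongs over pin_a of the jig when home.
- mask_slot_hole_b (a point): On mask_slot: the centre of a hole on the plate's underside; belongs over pin_b of the jig when home.
- sample_round: Loose dark steel disc, 42 mm in diameter, 5 mm thick: the piece punched from a round window. Origin: centre of its underside. It lies flat on the worktop, either in the sample frame or out on the worktop left of the jig.
- sample_slot: Loose dark steel oblong, 20 x 62 x 5 mm: the piece punched from an oblong window. Origin: centre of its underside. It lies flat on the worktop, either in the sample frame or out on the worktop left of the jig (the other sample is at the other place).
- flask: Bystander: conical glass flask with a cotton plug, 61 mm wide, 111 mm tall. Origin: centre of its underside.
- jar: Bystander: jar with a black cap, 60 mm wide, 125 mm tall. Origin: centre of its underside.
Mind the look-alikes: they are no part of the job. What is shaped like the sample_slot but yellow is not meant.

How it is judged:
By the outcome, as a careful person would: the job done as asked, in the order asked, and still so for the second after the job is handed in, with the robot touching nothing.
It also fails if it takes over 35 s, if anything falls off the work surface, if the arm or the gripper's body presses on something with over 40 N, if the wrist force passes 120 N, or if a joint passes its speed limit or range.

## Robot

A 7-joint arm with a two-finger parallel gripper is mounted at the origin on a cart in front of the work surface, level with it; the furniture and walls round the work are solid. World frame = base frame: x ahead of the robot, y to its left, z up, the work surface at z = 0. Lengths are in m, angles in rad, forces in N, time in s.
With the tool pointing down it reaches from about 0.4 to 0.85 m from the base axis. Payload 10.4 kg.
Tool frame: the origin (TCP) lies between the finger pads; the fingertips stand ahead of it and the grasp point (between the pads) lies 3 mm ahead of it (r.tips_ahead is the z of the fingertips in the tool frame, in m); z points along the fingers, y is the line along which they close (so a half turn about z gives the same grasp; the last joint's range is limited). The gripper opens to 87 mm and grips with 3 to 60 N. Pads are 19 mm wide; open, the fingers measure 117 mm over their backs; the gripper's body (75 mm by 190 mm) begins 51 mm behind the grasp point.
Start: joints at [-1.31, 0.332, -0.065, 1.46, 0.022, 1.35, -0.088], TCP at [0.175, 0.6, 0.207] pointing down, gripper open.
Joint ranges: [-2.6, 2.6], [-0.5, 2.12], [-1.47, 1.34], [0.16, 2.42], [-1.27, 4.41], [0.06, 2.06], [-2.6, 2.6]. Speed limits (rad/s): [2.22, 2.22, 2.79, 2.79, 3.14, 3.14, 3.14].

## Interface

Orientations are given as a unit quaternion [x, y, z, w].
In Python, from bench import telemetry, camera, get_calibration, r gives the robot as it stands.
- The arm moves only by the tool drive_tool, never from a script. Its argument "series" is one flat list of numbers, 7 for each row, row after row: the turn, a rotation vector about the tool's x, y, z in units of 5 degrees (1.0 is 5 degrees), then the shift along the tool's x, y, z in units of 40 mm (1.0 is 40 mm), then the opening, from -1 (shut) to 1 (fully open). A call has 1 to 10 rows; each row is the pose to reach, as a shift and turn from the pose commanded when the call began, along the tool's axes at that moment; what a row does not reach only later rows make up. A row lasts 1/12 s, in which the tool goes at most 41.7 mm and 7.16 degrees, less where a joint would pass 70% of its speed; a pose out of reach is approached as far as the arm can. A call with a gripper value outside its range is refused whole. The fingers move at their own pace and stop on an object; "grip_force" is the grip in N (left out, the last holds). Time passes only in rows, so rows that repeat a pose let the fingers close. It gives the time, the measured TCP pose, the force, the opening and the grip force at its end, in the units of the state.
- telemetry.read_state(): the state, without advancing time (a new reading comes with each control period).
- camera(name): name is "scene" or "top" or "wrist"; returns the picture (420x560x3 uint8, red, green, blue); there is no depth.
- get_calibration(name): a dict with "fovy" (degrees; the focal length in pixels is half the picture's height over the tangent of half this angle, whatever the lens; pixels are square), "cx", "cy" (the principal point, pixels), "xyz" and "rotation" of the camera in the world. Camera axes: x right, y up, looking along -z (the intrinsics and any distortion apply to the point x, -y, -z); pixel columns grow to the right and rows downward; lengths in m; the calibration is good to about 2 mm. A picture is of the moment at which its call begins: read the wrist's pose just before it. get_calibration takes no time and is no camera call; for the wrist camera it gives the pose at the moment of the call.
- r.close_job(): hands the job in; it is judged then, once.
The state is a dict: "time": time; "joint_positions": joint angles; "joint_vel": joint speeds; "joint_torque": joint torques, N m; "ee_pos": TCP position; "eef_rot": TCP orientation; "ft_force": force on the tool from outside, world axes, zero at the start; "torque": the same for the moment, N m; "width": finger opening in m; "grip_force": force on a finger pad.
Only numpy, scipy, OpenCV 4.12 (cv2) and the standard library are available. Lean on these libraries where they do the work, as an engineer would, in place of code of your own. Each camera call takes 0.05 s, during which the arm holds its last target. There are 200 camera calls.

## Working session

There is one attempt and no reset: what is moved stays moved. The work goes in short steps, Python scripts to look and compute and a tool call to move; the robot and the scene stay as the last step left them, time stands still between calls to the robot, and variables do not carry over. Pictures are saved under pics/ and viewed, at most 10 in all, crops included, and the job is handed in when it is done.

Besides the shell and the picture viewer there is one more tool, called after "Request:" as a command line: name --argument value ..., lists and objects as JSON in quotes. drive_tool: Moves the arm, as the interface text tells. Its arguments: {"type":"object","properties":{"series":{"type":"array"},"grip_force":{"type":"number"}},"required":["series"]}

```bash
mkdir -p pics; ls
python3 - <<'E'
from bench import telemetry,camera,get_calibration,r
import cv2
for n in ["scene","top"]:
    cv2.imwrite(f"pics/{n}0.png",camera(n)[:,:,::-1]); print(n,get_calibration(n))
print(telemetry.read_state(), r.tips_ahead)
E
```

```text
pics
scene {'fovy': 55.05333516459774, 'cx': 277.58432284975913, 'cy': 208.16365733126437, 'xyz': array([-0.39001775, -0.51215851,  0.6848398 ]), 'rotation': array([ 0.42274909, -0.25931917, -0.4433622 ,  0.74663695])}
top {'fovy': 48.00956999937826, 'cx': 282.7238643136377, 'cy': 207.79384132936624, 'xyz': array([0.10395542, 0.10676281, 1.21887894]), 'rotation': array([-0.11202851,  0.14505819,  0.78018122, -0.59810116])}
{'time': 0.1, 'joint_positions': array([-1.30964718,  0.33279745, -0.06469163,  1.46083905,  0.02163733,
        1.34990738, -0.08852555]), 'joint_vel': array([ 0.0001917 , -0.00024689, -0.00066727, -0.00327939, -0.00133407,
        0.00059523, -0.00095307]), 'joint_torque': array([ 2.22727533e-03, -6.24541426e+01,  2.49680586e-02, -3.90715420e+01,
       -6.14879094e-02,  3.65032547e-02,  3.75767138e-05]), 'ee_pos': array([0.17489397, 0.59965582, 0.20584925]), 'eef_rot': array([ 1.41402253e-01,  9.89952024e-01, -6.26115158e-04, -4.10800524e-05]), 'ft_force': array([ 0.96434029, -0.78711268,  0.68048799]), 'torque': array([-0.04552623, -0.00505226,  0.05113044]), 'grip_force': 0.0, 'width': 0.08704562587206605} 0.022
```

View pics/top0.png

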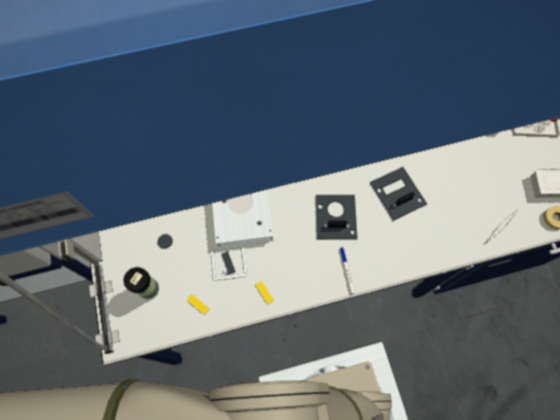

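View pics/scene0.png

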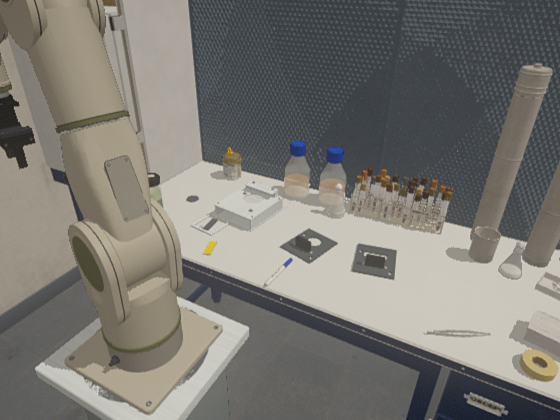

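Top view: the jig is at (240,215) and the frame at its foot holds a dark oblong at (229,263), so the slot mask is wanted. The candidates are mask_slot at (398,194), with an oblong window, and mask_round at (336,217), with a round one. Look-alikes: yellow oblongs at (198,304) and (264,292), and the disc at (165,241) out on the worktop.

```bash
cat > h.py <<'E'
import numpy as np,cv2
from scipy.spatial.transform import Rotation as R
from bench import telemetry,camera,get_calibration,r
def ray(c,uv):
    f=210/np.tan(np.radians(c["fovy"])/2); uv=np.atleast_2d(uv).astype(float)
    d=np.c_[(uv[:,0]-c["cx"])/f,-(uv[:,1]-c["cy"])/f,-np.ones(len(uv))]
    return np.array(c["xyz"]),R.from_quat(c["rotation"]).apply(d)
def onz(c,uv,z):
    o,d=ray(c,uv); return o+d*((z-o[2])/d[:,2])[:,None]
def proj(c,p):
    f=210/np.tan(np.radians(c["fovy"])/2); q=R.from_quat(c["rotation"]).inv().apply(np.atleast_2d(p)-c["xyz"])
    return np.c_[c["cx"]-f*q[:,0]/q[:,2],c["cy"]+f*q[:,1]/q[:,2]]
E
python3 - <<'E'
from h import *
im=cv2.imread("pics/top0.png"); c=get_calibration("top")
np.set_printoptions(precision=4,suppress=True)
print(np.hstack([proj(c,[[0,0,0],[.5,0,0],[.5,.5,0]])]))
g=im.max(2)
m=((g<110)*255).astype(np.uint8)
cs,_=cv2.findContours(m,cv2.RETR_LIST,cv2.CHAIN_APPROX_NONE)
for k in cs:
    a=cv2.contourArea(k)
    if 60<a<4000:
        rc=cv2.minAreaRect(k); 
        if 120<rc[0][1]<320:
            b=cv2.boxPoints(rc); w=onz(c,b,.005)[:,:2]
            print(np.round(rc[0]),a,"ctr",onz(c,[rc[0]],.005)[0,:2],w.ravel())
x=im[170:290,190:450]
cv2.imwrite("pics/c1.png",cv2.resize(x,None,fx=3,fy=3,interpolation=cv2.INTER_CUBIC))
w=camera("wrist");cv2.imwrite("pics/w0.png",w[:,:,::-1]);cw=get_calibration("wrist");print(cw)
s=telemetry.read_state();T=R.from_quat(s["eef_rot"])
print("cam in tool",T.inv().apply(cw["xyz"]-s["ee_pos"]),(T.inv()*R.from_quat(cw["rotation"])).as_matrix())
print(T.as_matrix())
for p in [(214,243),(271,237),(210,203),(268,195)]: print("jig",p,onz(c,[p],.045)[0])
for p in [(212,250),(245,247),(212,280),(246,277)]: print("frame",p,onz(c,[p],.006)[0])
E
```

```text
[[338.6189 423.0497]
 [283.4289 228.5681]
 [ 99.6178 275.4973]]
[136. 278.] 108.5 ctr [0.4675 0.4082] [0.465  0.4291 0.4893 0.4031 0.47   0.3871 0.446  0.4131]
[141. 282.] 633.5 ctr [0.4523 0.3963] [0.4585 0.4526 0.5112 0.4151 0.4461 0.3398 0.3951 0.3782]
[ 49. 279.] 954.0 ctr [0.5222 0.6264] [0.5479 0.7168 0.5493 0.5427 0.4964 0.5361 0.4958 0.7078]
[228. 262.] 118.0 ctr [0.446  0.1669] [0.4754 0.1787 0.4767 0.1604 0.4171 0.1552 0.4159 0.1732]
[ 39. 253.] 210.0 ctr [0.6012 0.6465] [0.6157 0.683  0.6387 0.6681 0.5867 0.6101 0.5643 0.6253]
[ 55. 246.] 166.0 ctr [0.6096 0.6038] [0.6162 0.6364 0.6459 0.6138 0.603  0.5711 0.574  0.5939]
[164. 241.] 130.0 ctr [0.5474 0.3182] [0.5687 0.3323 0.5596 0.2984 0.5263 0.3043 0.5354 0.3379]
[335. 209.] 229.5 ctr [ 0.5163 -0.1516] [ 0.5003 -0.1208  0.5455 -0.1346  0.5326 -0.1828  0.4875 -0.1684]
[336. 216.] 1633.5 ctr [ 0.4946 -0.1477] [ 0.57   -0.1129  0.5411 -0.2206  0.4218 -0.1813  0.4497 -0.0773]
[394. 186.] 215.0 ctr [ 0.5383 -0.3304] [ 0.5457 -0.2947  0.561  -0.3635  0.5309 -0.3661  0.5159 -0.2978]
[542. 191.] 110.5 ctr [ 0.4177 -0.7255] [ 0.4
[... 157 characters left out ...]
1 -0.2952]
{'fovy': 70.05276510498116, 'cx': 274.72535284655464, 'cy': 211.0342149439098, 'xyz': array([0.1051, 0.6202, 0.3839]), 'rotation': array([-0.1077, -0.0798,  0.5943,  0.793 ])}
cam in tool [ 0.0728 -0.0001 -0.178 ] [[-0.001   0.9641  0.2657]
 [ 1.      0.0009  0.0006]
 [ 0.0004  0.2657 -0.9641]]
[[-0.96    0.28   -0.0003]
 [ 0.28    0.96   -0.001 ]
 [-0.     -0.001  -1.    ]]
jig (214, 243) [0.4941 0.1881 0.045 ]
jig (271, 237) [0.4714 0.0412 0.045 ]
jig (210, 203) [0.6063 0.1752 0.045 ]
jig (268, 195) [0.5883 0.0193 0.045 ]
frame (212, 250) [0.4894 0.2    0.006 ]
frame (245, 247) [0.4746 0.1132 0.006 ]
frame (212, 280) [0.4101 0.2168 0.006 ]
frame (246, 277) [0.3948 0.1295 0.006 ]
```

View pics/c1.png

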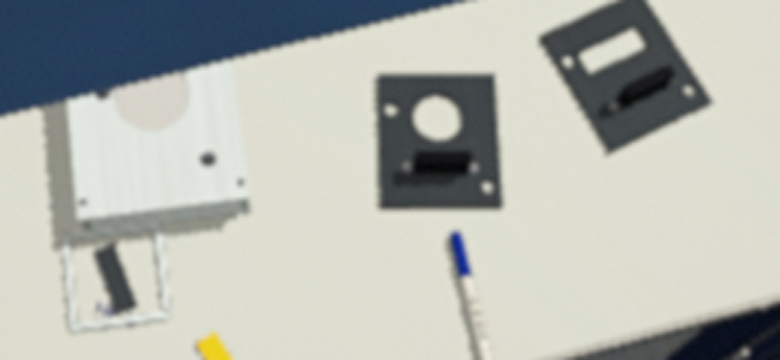

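The crop confirms it: a dark oblong in the frame at top (229,263), mask_slot with its oblong window at (394,187) and handle at about (404,200), and mask_round at (336,217). I take mask_slot. On the way I'll look at the jig with the wrist camera.

```bash
cat >> h.py <<'E'
def rot(yaw):
    a=np.radians(yaw);s,c=np.sin(a),np.cos(a); return R.from_matrix([[-s,c,0],[c,s,0],[0,0,-1]])
def go(p,yaw,frm=None):
    """row (turn,shift) taking pose frm=(pos,yaw) or the measured pose to p,yaw"""
    s=telemetry.read_state(); P,Q=(s["ee_pos"],R.from_quat(s["eef_rot"])) if frm is None else (np.array(frm[0]),rot(frm[1]))
    t=np.degrees((Q.inv()*rot(yaw)).as_rotvec())/5; d=Q.inv().apply(np.array(p)-P)/.04
    print("row",np.round(t,2),np.round(d,3),"n",np.ceil(np.linalg.norm(d)*40/41.7),np.ceil(np.linalg.norm(t)*5/7.16))
E
python3 - <<'E'
from h import *
go([.5,.35,.22],35); go([.5,.07,.24],-8,([.5,.35,.22],35)); 
c=get_calibration("scene"); print(onz(c,[(250,190)],0))
for p in [(200,0),(350,0)]: 
    o,d=ray(c,[p]); print(o+d[0]*(.9-o[0])/d[0,0])
E
```

```text
row [-0.01  0.    7.75] [-9.55  -3.718 -0.347] n 10.0 6.0
row [0.  0.  8.6] [-5.734 -4.015 -0.5  ] n 7.0 7.0
[[0.70217382 0.1767767  0.        ]]
[0.9        0.49112609 0.59087925]
[ 0.9        -0.06629515  0.6117613 ]
```

Request:
drive_tool --series '[0,0,7.8,-9.55,-3.7,-0.35,1,0,0,7.8,-9.55,-3.7,-0.35,1,0,0,7.8,-9.55,-3.7,-0.35,1,0,0,7.8,-9.55,-3.7,-0.35,1,0,0,7.8,-9.55,-3.7,-0.35,1,0,0,7.8,-9.55,-3.7,-0.35,1,0,0,7.8,-9.55,-3.7,-0.35,1,0,0,7.8,-9.55,-3.7,-0.35,1,0,0,7.8,-9.55,-3.7,-0.35,1,0,0,7.8,-9.55,-3.7,-0.35,1]'

```text
time: 0.98
ee_pos: [0.5024, 0.3483, 0.2206]
eef_rot: [0.464, 0.886, -0.0, 0.0]
ft_force: [-0.0, 0.4, -0.0]
width: 0.0869
grip_force: 0.0
```

Request:
drive_tool --series '[0,0,8.6,-5.7,-4,-0.5,1,0,0,8.6,-5.7,-4,-0.5,1,0,0,8.6,-5.7,-4,-0.5,1,0,0,8.6,-5.7,-4,-0.5,1,0,0,8.6,-5.7,-4,-0.5,1,0,0,8.6,-5.7,-4,-0.5,1,0,0,8.6,-5.7,-4,-0.5,1,0,0,8.6,-5.7,-4,-0.5,1,0,0,8.6,-5.7,-4,-0.5,1,0,0,8.6,-5.7,-4,-0.5,1]'

```text
time: 1.82
ee_pos: [0.4986, 0.0733, 0.2404]
eef_rot: [0.756, 0.655, 0.0, -0.0]
ft_force: [-0.1, -0.7, -0.3]
width: 0.0869
grip_force: 0.0
```

Run:
```python
from h import *
import pickle
s=telemetry.read_state(); c=get_calibration("wrist"); im=camera("wrist"); s2=telemetry.read_state()
print(s["time"],s["ee_pos"],s2["ee_pos"],np.abs(s["joint_vel"]).max(),c["fovy"]); pickle.dump(c,open("cw1.pkl","wb"))
cv2.imwrite("pics/w1.png",im[:,:,::-1])
go([.49,-.28,.24],12.6)
```

```text
1.8167 [0.49857095 0.07334051 0.24039086] [0.49851494 0.07383964 0.24025865] 0.01608634969078354 70.05276510498116
row [-0.01 -0.   -4.15] [-8.787e+00  1.041e+00  5.000e-03] n 9.0 3.0
```

View pics/w1.png

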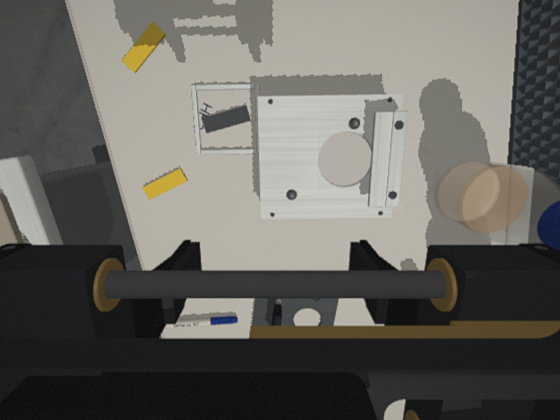

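The wrist view shows pin_a at (354,123), pin_b at (292,195), the lip's front edge at x≈374 and the deck front edge at x≈260. Measuring the jig from these, then on to the mask.

Run:
```python
from h import *
import pickle
np.set_printoptions(precision=4,suppress=True)
c=pickle.load(open("cw1.pkl","rb")); g=cv2.imread("pics/w1.png",0)
def blob(u,v,w=11):
    x=g[v-w:v+w+1,u-w:u+w+1]; n,l,st,ce=cv2.connectedComponentsWithStats((x<130).astype(np.uint8))
    k=max(range(1,n),key=lambda i:st[i,4]); print(st[k]); return ce[k]+[u-w,v-w]
pa,pb=blob(354,123),blob(292,195)
for z in (.047,.049,.051):
    A,B=onz(c,[pa,pb],z); d=A-B; yaw=np.degrees(np.arctan2(d[1],d[0])-np.arctan2(86,75))
    M=(A+B)/2; e=R.from_euler('z',yaw,degrees=True).apply([-.0075,0,0]); O=M-e
    print(z,pa,pb,A,B,"len",np.hypot(*d[:2]),"yaw",yaw,"jig",O[:2])
O0=R.from_euler('z',yaw,degrees=True)
for p in ([47,55,68],[47,-55,68],[47,0,68],[-85,75,45],[-85,-75,45],[-45,-43,45],[30,43,45],[22,0,45],[-45,-43,53],[30,43,53]):
    print(p,proj(c,O0.apply(np.array(p)/1e3)+[O[0],O[1],0]))
cv2.imwrite("pics/c2.png",cv2.resize(cv2.imread("pics/w1.png")[85:230,245:415],None,fx=4,fy=4,interpolation=cv2.INTER_CUBIC))
```

```text
[  6   6  11  11 104]
[ 5  6 11 10 87]
0.047 [353.9135 122.9135] [291.1954 194.2759] [0.6028 0.1379 0.047 ] [0.5177 0.0626 0.047 ] len 0.11355331787284112 yaw -7.385925983957106 jig [0.5677 0.0993]
0.049 [353.9135 122.9135] [291.1954 194.2759] [0.6023 0.1379 0.049 ] [0.5177 0.0631 0.049 ] len 0.1129418496902383 yaw -7.385925983957132 jig [0.5674 0.0995]
0.051 [353.9135 122.9135] [291.1954 194.2759] [0.6018 0.138  0.051 ] [0.5177 0.0635 0.051 ] len 0.11233038150763548 yaw -7.385925983957157 jig [0.5671 0.0998]
[47, 55, 68] [[374.2911 110.4958]]
[47, -55, 68] [[367.6382 206.4024]]
[47, 0, 68] [[370.8248 160.4655]]
[-85, 75, 45] [[256.1305  95.4205]]
[-85, -75, 45] [[259.7793 218.3336]]
[-45, -43, 45] [[290.4876 193.8006]]
[30, 43, 45] [[353.1563 122.4116]]
[22, 0, 45] [[344.7702 158.858 ]]
[-45, -43, 53] [[290.8112 195.1486]]
[30, 43, 53] [[354.8807 122.2773]]
```

View pics/c2.png

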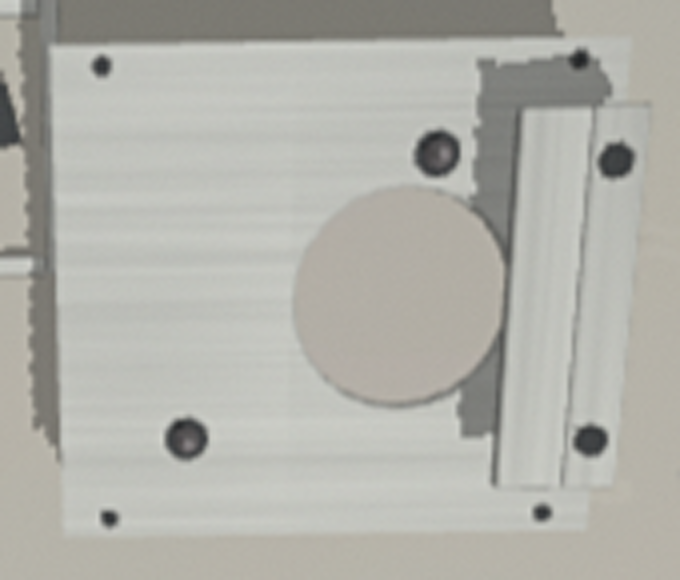

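Request:
drive_tool --series '[0,0,-4.2,-8.8,1,0,1,0,0,-4.2,-8.8,1,0,1,0,0,-4.2,-8.8,1,0,1,0,0,-4.2,-8.8,1,0,1,0,0,-4.2,-8.8,1,0,1,0,0,-4.2,-8.8,1,0,1,0,0,-4.2,-8.8,1,0,1,0,0,-4.2,-8.8,1,0,1,0,0,-4.2,-8.8,1,0,1,0,0,-4.2,-8.8,1,0,1]'

```text
time: 2.7
ee_pos: [0.4861, -0.2877, 0.2402]
eef_rot: [0.627, 0.779, -0.002, 0.001]
ft_force: [-0.1, -0.4, -0.7]
width: 0.0874
grip_force: 0.0
```

The jig crop agrees with the model to about 1 px: deck front corners at (258,96) and (261,218), lip front from (375,112) to (369,206). That puts the jig at about (0.568, 0.099), yaw -7.4°. Now measuring the mask.

Run:
```python
from h import *
import pickle
c=get_calibration("wrist"); im=camera("wrist"); pickle.dump(c,open("cw2.pkl","wb"))
cv2.imwrite("pics/w2.png",im[:,:,::-1])
print(proj(c,[[.4895,-.341,.037],[.538,-.33,.005]]))
```

```text
[[269.24980819 225.07686382]
 [304.22103751 217.8720996 ]]
```

View pics/w2.png

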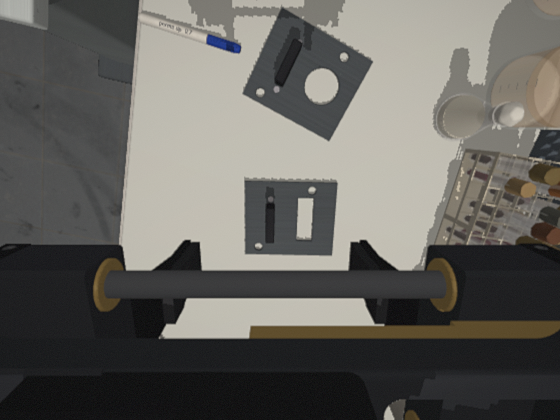

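mask_slot is fully in view: window at (305,218), handle at (269,220), hole_a at (312,190), hole_b at (258,246).

Run:
```python
from h import *
import pickle
np.set_printoptions(precision=4,suppress=True)
c=pickle.load(open("cw2.pkl","rb")); g=cv2.imread("pics/w2.png",0)
def blob(u,v,w):
    x=g[v-w:v+w+1,u-w:u+w+1]; n,l,st,ce=cv2.connectedComponentsWithStats((x>140).astype(np.uint8))
    k=l[w,w]; print(st[k]); return ce[k]+[u-w,v-w],(l==k)
ha,_=blob(312,190,7);hb,_=blob(258,246,7);wi,m=blob(305,218,30)
k=cv2.findContours(m.astype(np.uint8),0,1)[0][0]; print(cv2.minAreaRect(k))
z=.0035
A,B=onz(c,[ha,hb],z);W=onz(c,[wi],z)[0]; d=A-B
yaw=np.degrees(np.arctan2(d[1],d[0])-np.arctan2(86,75)); rz=R.from_euler('z',yaw,degrees=True)
O=(A+B)/2-rz.apply([-.0075,0,0]); H=O+rz.apply([-.028,0,0])
print(ha,hb,A,B,W,np.hypot(*d[:2]),yaw,"O",O,"fromW",W-rz.apply([.022,0,0]),"H",H)
go([H[0],H[1],.12],yaw); go([H[0],H[1],.031],yaw)
```

```text
[ 4  4  7  5 29]
[ 4  4  7  5 25]
[ 22  10  16  41 582]
((29.233165740966797, 29.83666229248047), (14.53184700012207, 40.3995361328125), 2.862405300140381)
[311.6207 189.1379] [258.   244.96] [ 0.5383 -0.2871  0.0035] [ 0.4814 -0.3859  0.0035] [ 0.5381 -0.3296  0.0035] 0.11399058104865495 11.126229356431768 O [ 0.5172 -0.3351  0.0035] fromW [ 0.5165 -0.3338  0.0035] H [ 0.4897 -0.3405  0.0035]
row [-0.02  0.02  0.28] [-1.38  -0.234  3.001] n 4.0 1.0
row [-0.02  0.02  0.28] [-1.377 -0.229  5.226] n 6.0 1.0
```

Request:
drive_tool --series '[0,0,0.3,-1.38,-0.23,3,1,0,0,0.3,-1.38,-0.23,3,1,0,0,0.3,-1.38,-0.23,3,1,0,0,0.3,-1.38,-0.23,3,1,0,0,0.3,-1.38,-0.23,4,0.2,0,0,0.3,-1.38,-0.23,4.6,0,0,0,0.3,-1.38,-0.23,5,0,0,0,0.3,-1.38,-0.23,5.2,0,0,0,0.3,-1.38,-0.23,5.2,0,0,0,0.3,-1.38,-0.23,5.2,0]'

```text
time: 3.58
ee_pos: [0.4921, -0.3366, 0.0334]
eef_rot: [0.634, 0.773, 0.0, 0.0]
ft_force: [-0.2, -0.9, 0.1]
width: 0.0549
grip_force: 0.0
```

Run:
```python
from h import *
import pickle
go([.4897,-.3405,.031],11.1)
c=get_calibration("wrist"); im=camera("wrist"); cv2.imwrite("pics/w3.png",im[:,:,::-1]);pickle.dump(c,open("cw3.pkl","wb"))
```

```text
row [ 0.01 -0.    0.05] [-0.083 -0.077  0.059] n 1.0 1.0
```

View pics/w3.png

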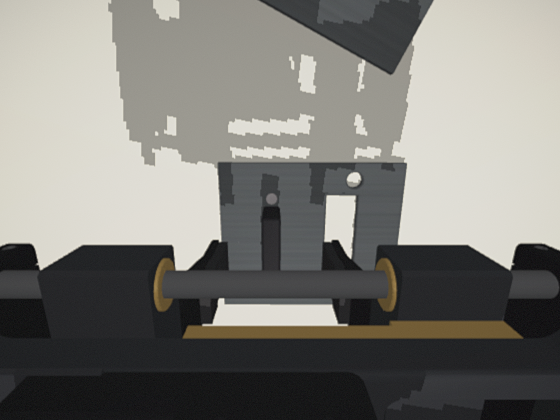

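The bar, top at about (271,210), sits between the fingers. Nudging and closing.

Request:
drive_tool --series '[0,0,0,-0.08,-0.08,0.05,0,0,0,0,-0.08,-0.08,0.05,0,0,0,0,-0.08,-0.08,0.05,-0.5,0,0,0,-0.08,-0.08,0.05,-1,0,0,0,-0.08,-0.08,0.05,-1,0,0,0,-0.08,-0.08,0.05,-1,0,0,0,-0.08,-0.08,0.05,-1,0,0,0,-0.08,-0.08,0.05,-1]' --grip_force 40

```text
time: 4.3
ee_pos: [0.4884, -0.3412, 0.0305]
eef_rot: [0.634, 0.773, 0.0, -0.0]
ft_force: [0.3, -0.3, 0.2]
width: 0.0115
grip_force: 0.0
```

Run:
```python
from h import *
import pickle
s=telemetry.read_state(); print(s["ee_pos"],s["width"],s["grip_force"],s["ft_force"])
c=get_calibration("wrist"); im=camera("wrist"); cv2.imwrite("pics/w4.png",im[:,:,::-1])
q=R.from_quat(s["eef_rot"]).as_matrix(); yaw=np.degrees(np.arctan2(q[1,1],q[0,1])); print("yaw",yaw)
g=im.min(2)
# hole a, far edge of plate
rz=R.from_euler('z',yaw,degrees=True); O=s["ee_pos"]*[1,1,0]+rz.apply([.028,0,0])
p=proj(c,O+rz.apply([[.03,.043,.005],[.065,.055,.005],[-.065,.055,.005],[.033,0,.005]])); print(p)
u,v=np.round(p[0]).astype(int); w=10
for thr in (150,):
    x=im[v-w:v+w+1,u-w:u+w+1].min(2); n,l,st,ce=cv2.connectedComponentsWithStats((x>thr).astype(np.uint8))
    for k in range(1,n): print(st[k],ce[k]+[u-w,v-w], (rz.inv().apply(onz(c,[ce[k]+[u-w,v-w]],.0045)-s["ee_pos"])*1e3).round(1))
```

```text
[ 0.4884464  -0.3412364   0.03049907] 0.011502052893091731 0.0 [ 0.28086804 -0.34412007  0.24641551]
yaw 11.242873978611389
[[360.28862645 173.37140252]
 [413.85438594 155.46122489]
 [219.90820674 155.6595493 ]
 [359.98159315 233.011552  ]]
[  4   4  15  12 124] [361.5        172.53225806] [[ 58.9  43.5 -26. ]]
```

Request:
drive_tool --series '[0,0,0,0,0,0,-1,0,0,0,0,0,0,-1,0,0,0,0,0,0,-1,0,0,0,0,0,0,-1]' --grip_force 50

```text
time: 4.68
ee_pos: [0.4884, -0.3413, 0.0305]
eef_rot: [0.634, 0.773, 0.0, -0.0]
ft_force: [0.6, 0.7, 0.1]
width: 0.0002
grip_force: 0.0
```

Run:
```python
from h import *
s=telemetry.read_state(); c=get_calibration("wrist"); im=camera("wrist"); cv2.imwrite("pics/w5.png",im[:,:,::-1])
Q=R.from_quat(s["eef_rot"])
print(proj(c,s["ee_pos"]+Q.apply([[0,0,0],[0,0,.022],[.025,0,.003],[0,.04,.003]])))
```

```text
[[275.16459713 246.5320979 ]
 [275.12304461 234.71628455]
 [275.13451496 207.38141419]
 [337.00947325 244.71365016]]
```

View pics/w5.png

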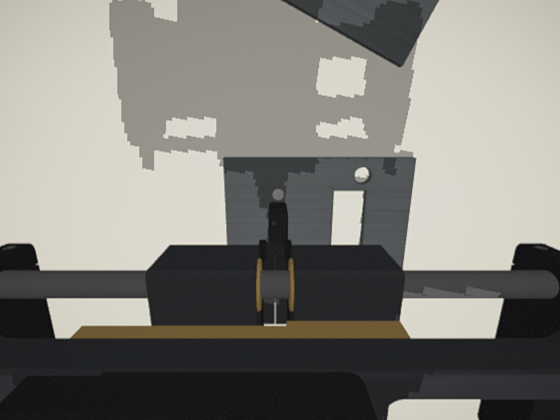

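Run:
```python
import cv2,numpy as np
a=cv2.imread("pics/w3.png")[190:340,170:370];b=cv2.imread("pics/w5.png")[190:340,200:350]
a=cv2.resize(a,(400,300),interpolation=2)
b=cv2.resize(b,(400,400),interpolation=2)
o=np.zeros((400,800,3),np.uint8);o[:300,:400]=a;o[:,400:]=b
cv2.imwrite("pics/c3.png",np.clip(255*(o/255.)**.5,0,255).astype(np.uint8))
```

```text
(no output)
```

View pics/c3.png

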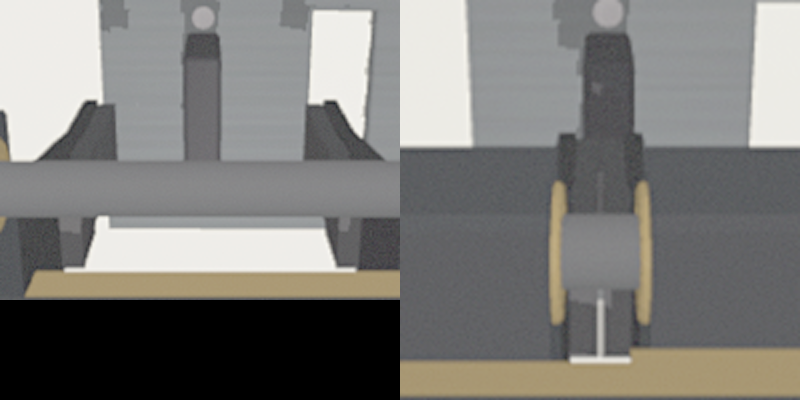

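The crop shows the closed fingers sitting above the bar: their tips at row ≈240 cover it and nothing is held. The tips look about 30 mm shorter than stated, so I'll open and probe downward with force checks.

Request:
drive_tool --series '[0,0,0,0,0,0,-0.2,0,0,0,0,0,0,-0.2,0,0,0,0,0,0,-0.2,0,0,0,0,0,0,-0.2,0,0,0,0,0,0,-0.2,0,0,0,0,0,0,-0.2,0,0,0,0,0,0,-0.2,0,0,0,0,0,0.05,-0.2,0,0,0,0,0,0.05,-0.2]' --grip_force 40

```text
time: 5.48
ee_pos: [0.4883, -0.3411, 0.0282]
eef_rot: [0.634, 0.773, 0.0, -0.0]
ft_force: [0.3, -0.1, -0.2]
width: 0.0341
grip_force: 0.0
```

Request:
drive_tool --series '[0,0,0,0,0,0.04,-0.2,0,0,0,0,0,0.04,-0.2]'

```text
time: 5.65
ee_pos: [0.4883, -0.3411, 0.0266]
eef_rot: [0.634, 0.773, -0.0, -0.0]
ft_force: [-0.8, 0.4, 0.6]
width: 0.0347
grip_force: 0.0
```

Request:
drive_tool --series '[0,0,0,0,0,0.03,-0.2,0,0,0,0,0,0.03,-0.2]'

```text
time: 5.82
ee_pos: [0.4883, -0.3412, 0.0255]
eef_rot: [0.634, 0.773, 0.0, -0.0]
ft_force: [-0.7, 0.3, 0.1]
width: 0.0351
grip_force: 0.0
```

Request:
drive_tool --series '[0,0,0,0,0,0.05,-0.2,0,0,0,0,0,0.08,-0.2]'

```text
time: 5.98
ee_pos: [0.4884, -0.3413, 0.0223]
eef_rot: [0.634, 0.773, 0.0, -0.0]
ft_force: [-0.0, 0.1, 0.2]
width: 0.0348
grip_force: 0.0
```

Request:
drive_tool --series '[0,0,0,0,0,0.05,-0.2,0,0,0,0,0,0.08,-0.2]'

```text
time: 6.15
ee_pos: [0.4883, -0.3412, 0.019]
eef_rot: [0.634, 0.773, 0.0, -0.0]
ft_force: [1.1, -0.3, 0.5]
width: 0.0349
grip_force: 0.0
```

Request:
drive_tool --series '[0,0,0,0,0,0.05,-0.2,0,0,0,0,0,0.08,-0.2]'

```text
time: 6.32
ee_pos: [0.4884, -0.3412, 0.0158]
eef_rot: [0.634, 0.773, 0.0, -0.0]
ft_force: [-0.3, -0.6, -0.7]
width: 0.0349
grip_force: 0.0
```

Run:
```python
from h import *
s=telemetry.read_state(); c=get_calibration("wrist"); im=camera("wrist"); cv2.imwrite("pics/w6.png",im[:,:,::-1])
print(s["ee_pos"],s["ft_force"],c["xyz"])
q=R.from_quat(s["eef_rot"]).as_matrix(); yaw=np.degrees(np.arctan2(q[1,1],q[0,1])); rz=R.from_euler('z',yaw,degrees=True)
O=s["ee_pos"]*[1,1,0]+rz.apply([.028,0,0])
print(proj(c,O+rz.apply([[.03,.043,.005],[.065,.055,.005],[-.065,.055,.005]])))
# observed far edge corners: dark/bright transitions
k=((im.max(2)<120)*255).astype(np.uint8)
print([ (int(v),np.flatnonzero(k[v])[[0,-1]] if k[v].any() else None) for v in range(150,240,15)])
```

```text
[ 0.48835994 -0.34121165  0.01580788] [-0.28054747 -0.56648408 -0.70452167] [ 0.47401544 -0.27008669  0.19380998]
[[366.70489901 176.72843463]
 [424.45218419 157.51877043]
 [215.78104351 157.72004987]]
[(150, None), (165, array([219, 425])), (180, array([220, 423])), (195, array([222, 421])), (210, array([223, 419])), (225, array([223, 417]))]
```

Request:
drive_tool --series '[0,0,0,0,0,0.06,-0.2,0,0,0,0,0,0.12,-0.2,0,0,0,0,0,0.12,-0.2]'

```text
time: 6.62
ee_pos: [0.4882, -0.3411, 0.0108]
eef_rot: [0.634, 0.773, -0.0, -0.0]
ft_force: [-0.8, -0.3, -0.8]
width: 0.0346
grip_force: 0.0
```

Request:
drive_tool --series '[0,0,0,0,0,0.06,-0.2,0,0,0,0,0,0.12,-0.2,0,0,0,0,0,0.12,-0.2]'

```text
time: 6.87
ee_pos: [0.4882, -0.3411, 0.006]
eef_rot: [0.634, 0.773, -0.0, -0.0]
ft_force: [-0.3, 0.2, -0.3]
width: 0.0349
grip_force: 0.0
```

Run:
```python
from h import *
s=telemetry.read_state(); c=get_calibration("wrist"); im=camera("wrist")
cv2.imwrite("pics/w7.png",im[:,:,::-1])
x=im[180:340,170:380,::-1]; cv2.imwrite("pics/c7.png",cv2.resize((255*(x/255.)**.5).astype(np.uint8),None,fx=3.6,fy=3.6,interpolation=2))
Q=R.from_quat(s["eef_rot"]); print(s["ee_pos"],s["width"],s["ft_force"])
for z in (-.03,-.02,-.01,0,.01,.02): print(z,proj(c,s["ee_pos"]+Q.apply([[.0095,s["width"]/2,z],[.0095,-s["width"]/2,z],[-.0095,s["width"]/2,z]])).round().ravel())
```

```text
[ 0.48816711 -0.34108022  0.00598242] 0.03491430813676695 [-0.30272352  0.18105845 -0.30674356]
-0.03 [308. 251. 242. 251. 307. 283.]
-0.02 [306. 244. 244. 244. 305. 275.]
-0.01 [304. 238. 246. 238. 304. 267.]
0 [303. 232. 247. 233. 302. 260.]
0.01 [302. 227. 249. 227. 301. 254.]
0.02 [300. 223. 250. 223. 300. 248.]
```

View pics/c7.png

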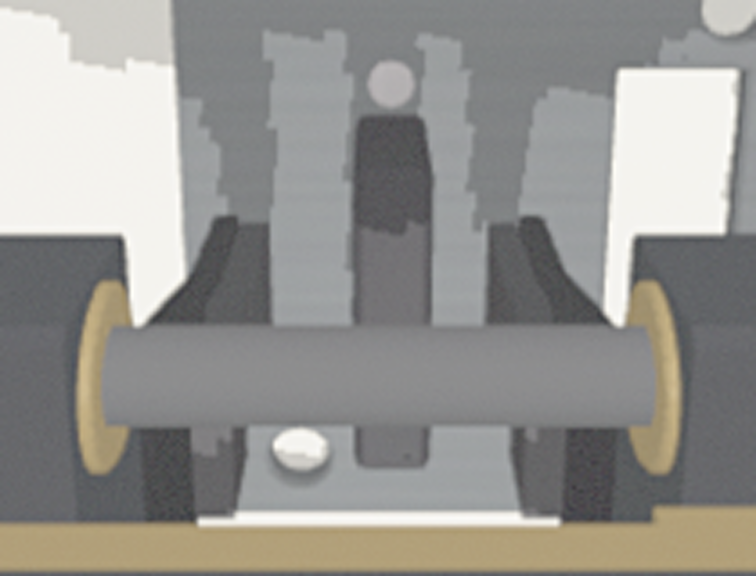

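The tenth picture shows the bar, columns 269–289, between the fingers, whose real tips are about 14 mm behind the TCP, against 22 mm ahead as stated. I go about 10 mm further down in checked steps and shift 2 mm to centre the bar.

Request:
drive_tool --series '[0,0,0,0,0.05,0.06,-0.2,0,0,0,0,0.05,0.13,-0.2,0,0,0,0,0.05,0.13,-0.2]'

```text
time: 7.17
ee_pos: [0.4903, -0.3405, 0.0007]
eef_rot: [0.634, 0.773, 0.0, -0.0]
ft_force: [-0.1, -0.2, -0.1]
width: 0.0351
grip_force: 0.0
```

Request:
drive_tool --series '[0,0,0,0,0,0.06,-0.2,0,0,0,0,0,0.09,-0.2]'

```text
time: 7.33
ee_pos: [0.4903, -0.3408, -0.0026]
eef_rot: [0.634, 0.773, -0.0, -0.0]
ft_force: [-0.8, -0.0, -0.4]
width: 0.035
grip_force: 0.0
```

Request:
drive_tool --series '[0,0,0,0,0,0.05,-0.2,0,0,0,0,0,0.05,-0.2]'

```text
time: 7.5
ee_pos: [0.4902, -0.3407, -0.0047]
eef_rot: [0.634, 0.773, -0.0, -0.0]
ft_force: [-0.0, -0.3, -0.8]
width: 0.0349
grip_force: 0.0
```

Request:
drive_tool --series '[0,0,0,0,0,0,-1,0,0,0,0,0,0,-1,0,0,0,0,0,0,-1,0,0,0,0,0,0,-1,0,0,0,0,0,0,-1,0,0,0,0,0,0,-1,0,0,0,0,0,0,-1,0,0,0,0,0,0,-1]' --grip_force 45

```text
time: 8.17
ee_pos: [0.4904, -0.3409, -0.0042]
eef_rot: [0.634, 0.773, 0.0, 0.0]
ft_force: [0.7, -0.3, 1.2]
width: 0.0122
grip_force: 45.0
```

Request:
drive_tool --series '[0,0,0,0,0,-0.2,-1,0,0,0,0,0,-0.8,-1,0,0,0,0,0,-1.6,-1,0,0,0,0,0,-2.4,-1,0,0,0,0,0,-2.4,-1,0,0,0,0,0,-2.4,-1,0,0,0,0,0,-2.4,-1]'

```text
time: 8.75
ee_pos: [0.4901, -0.3404, 0.0912]
eef_rot: [0.634, 0.773, 0.0, -0.0]
ft_force: [-0.6, 0.7, -1.5]
width: 0.0117
grip_force: 45.0
```

```bash
cat >> h.py <<'E'
def plate(c,im,s,zoff=.0042,thr=150):
    """plate pose in TCP axes (x=tool y, y=tool x) from hole_a, window and far corner while held"""
    q=R.from_quat(s["eef_rot"]).as_matrix(); yaw=np.degrees(np.arctan2(q[1,1],q[0,1])); rz=R.from_euler('z',yaw,degrees=True)
    z=s["ee_pos"][2]+zoff; O=np.array([*s["ee_pos"][:2],z])+rz.apply([.028,0,0])
    p=proj(c,O+rz.apply([[.03,.043,.005],[.065,.055,.005],[-.065,.055,.005]])); return yaw,rz,O,p
E
python3 - <<'E'
from h import *
import pickle
np.set_printoptions(precision=4,suppress=True)
s=telemetry.read_state(); c=get_calibration("wrist"); im=camera("wrist"); cv2.imwrite("pics/w8.png",im[:,:,::-1]); pickle.dump((c,s),open("w8.pkl","wb"))
print(s["ee_pos"],s["grip_force"],s["width"],s["ft_force"])
yaw,rz,O,p=plate(c,im,s); print(yaw,p)
w=16
u,v=np.round(p[0]).astype(int); x=im[v-w:v+w+1,u-w:u+w+1].min(2)
n,l,st,ce=cv2.connectedComponentsWithStats((x>120).astype(np.uint8))
for k in range(1,n): 
    q=ce[k]+[u-w,v-w]; print("hole",st[k],q,(rz.inv().apply(onz(c,[q],O[2]+.004)-O)*1e3).round(1))
g=im.max(2).astype(int)
# far edge rows for several columns, and left/right edges for rows
for u in range(int(p[2,0])+8,int(p[1,0]),25):
    col=g[:,u]; v0=int(p[1,1]); seg=col[v0-20:v0+20]; k=np.argmin(np.diff(seg)); print("far",u,v0-20+k+.5,np.diff(seg)[k])
for v in range(int(p[1,1])+10,int(p[1,1])+70,15):
    row=np.diff(g[v]); a,b=int(p[2,0]),int(p[1,0]); i=a-15+np.argmin(row[a-15:a+20]); j=b-25+np.argmax(row[b-25:b+15]); print("row",v,i,j,row[i],row[j])
E
```

```text
[ 0.4901 -0.3404  0.0912] 45.000753812491894 0.011663623122065824 [-0.6004  0.6569 -1.5061]
11.249697451821929 [[377.0133 182.1702]
 [441.5922 160.8566]
 [208.9479 161.0749]]
hole [  5   8  18  19 245] [374.6571 183.0449] [[29.  42.3  4. ]]
far 216 162.5 -119
far 241 162.5 -67
far 266 162.5 -68
far 291 162.5 -66
far 316 162.5 -121
far 341 162.5 -68
far 366 162.5 -69
far 391 162.5 -120
far 416 162.5 -120
row 170 208 439 -80 98
row 185 209 437 -94 83
row 200 210 434 -94 96
row 215 211 432 -93 109
```

Run:
```python
from h import *
rz=R.from_euler('z',-7.4,degrees=True); J=np.array([.568,.0991,0])
t=J+rz.apply([-.120-.0272,.0007,.1]); print(t)
go(t*[1,1,0]+[0,0,.0958],-7.4)
```

```text
[0.42211616 0.11875288 0.1       ]
row [-0.02 -0.01  3.73] [11.584  0.579 -0.113] n 12.0 3.0
```

Request:
drive_tool --series '[0,0,0.1,0.3,0,-0.1,-1,0,0,0.3,1,0,-0.1,-1,0,0,0.6,1.8,0.1,-0.1,-1,0,0,0.9,2.6,0.1,-0.1,-1,0,0,1.2,3.4,0.2,-0.1,-1,0,0,1.5,4.2,0.2,-0.1,-1,0,0,1.7,5,0.2,-0.1,-1,0,0,2,5.8,0.3,-0.1,-1,0,0,2.2,6.4,0.3,-0.1,-1,0,0,2.4,6.8,0.3,-0.1,-1]'

```text
time: 9.63
ee_pos: [0.4477, -0.0689, 0.0946]
eef_rot: [0.711, 0.703, -0.001, -0.001]
ft_force: [-0.1, -0.4, -2.4]
width: 0.0114
grip_force: 45.0
```

Run:
```python
from h import *
s=telemetry.read_state();print(s["ee_pos"],s["width"])
go([.4221,.1188,.0958],-7.4)
```

```text
[ 0.44770937 -0.0688507   0.09461264] 0.011447983297943411
row [-0.03 -0.    1.35] [ 4.684 -0.693 -0.026] n 5.0 1.0
```

Request:
drive_tool --series '[0,0,0.3,0.6,-0.1,0,-1,0,0,0.6,1.4,-0.2,0,-1,0,0,0.9,2.2,-0.3,0,-1,0,0,1.1,3,-0.4,0,-1,0,0,1.3,3.8,-0.5,0,-1,0,0,1.35,4.3,-0.6,0,-1,0,0,1.35,4.6,-0.7,0,-1,0,0,1.35,4.6,-0.7,0,-1,0,0,1.35,4.6,-0.7,0,-1,0,0,1.35,4.6,-0.7,0,-1]'

```text
time: 10.47
ee_pos: [0.4233, 0.1116, 0.0951]
eef_rot: [0.752, 0.659, -0.001, -0.0]
ft_force: [-0.3, 0.3, -1.6]
width: 0.0117
grip_force: 45.0
```

Run:
```python
from h import *
import pickle
np.set_printoptions(precision=4,suppress=True)
s=telemetry.read_state(); c=get_calibration("wrist"); im=camera("wrist"); cv2.imwrite("pics/w9.png",im[:,:,::-1]); pickle.dump((c,s),open("w9.pkl","wb"))
print(s["time"],s["ee_pos"],s["width"]); go([.4221,.1188,.0958],-7.4)
yaw,rz,O,p=plate(c,im,s); print(yaw,O,p)
J=np.array([.568,.0991,0]); rj=R.from_euler('z',-7.4,degrees=True)
P=proj(c,J+rj.apply([[.030,.043,.047],[-.045,-.043,.047],[.085,.075,.045],[-.085,.075,.045],[.047,.055,.068],[.047,-.055,.068]])); print("pred pins",P)
def blobs(ctr,w,dark,thr):
    u,v=np.round(ctr).astype(int); g=im.max(2) if dark else im.min(2); x=g[max(v-w,0):v+w+1,max(u-w,0):u+w+1]
    n,l,st,ce=cv2.connectedComponentsWithStats(((x<thr) if dark else (x>thr)).astype(np.uint8))
    return [(st[k],ce[k]+[max(u-w,0),max(v-w,0)]) for k in range(1,n) if 40<st[k][4]<900]
for st,q in blobs(p[0],16,False,120): print("hole",st,q,(rz.inv().apply(onz(c,[q],O[2]+.004)-O)*1e3).round(1))
for i in (0,1):
  for st,q in blobs(P[i],16,True,130): print("pin",i,st,q,onz(c,[q],.047),(rj.inv().apply(onz(c,[q],.047)-J)*1e3).round(1))
```

```text
10.4667 [0.4233 0.1116 0.0951] 0.011690261192314972
row [-0.01  0.01 -0.04] [ 0.177 -0.058 -0.013] n 1.0 1.0
-7.5506501099684336 [0.451  0.1079 0.0993] [[377.024  182.0253]
 [441.6988 160.6901]
 [208.8238 160.9249]]
pred pins [[509.3897 159.6513]
 [396.7907 265.3566]
 [592.418  114.4976]
 [357.615  115.4234]
 [562.2281 144.6307]
 [526.0002 291.4276]]
hole [  5   9  18  18 247] [374.7206 183.3036] [[29.1 42.1  4. ]]
pin 0 [  6   7  18  18 238] [507.0882 159.4076] [[0.6016 0.1383 0.047 ]] [[28.2 43.2 47. ]]
```

Request:
drive_tool --series '[0,0,0,0.1,0,0.3,-1,0,0,0,0.18,0,0.6,-1,0,0,0,0.18,0,0.9,-1,0,0,0,0.18,0,1.05,-1,0,0,0,0.18,0,1.1,-1,0,0,0,0.18,0,1.1,-1,0,0,0,0.18,0,1.1,-1]'

```text
time: 11.1
ee_pos: [0.4248, 0.1195, 0.0521]
eef_rot: [0.752, 0.659, 0.0, 0.0]
ft_force: [-0.1, 0.4, -0.7]
width: 0.0116
grip_force: 45.0
```

```bash
cat > look.py <<'E'
from h import *
import pickle,sys
np.set_printoptions(precision=4,suppress=True)
s=telemetry.read_state(); c=get_calibration("wrist"); im=camera("wrist"); n=sys.argv[1]; cv2.imwrite(f"pics/{n}.png",im[:,:,::-1]); pickle.dump((c,s),open(n+".pkl","wb"))
print(s["time"],s["ee_pos"],s["ft_force"],s["width"])
yaw,rz,O,p=plate(c,im,s); print(yaw,O,p.ravel())
J=np.array([.568,.0991,0]); rj=R.from_euler('z',-7.4,degrees=True)
print("plate nominal in jig",(rj.inv().apply(O-J)*1e3).round(1))
P=proj(c,J+rj.apply([[.030,.043,.047],[.047,.055,.068]])); print("pred pinA, lip",P.ravel())
def blobs(ctr,w,dark,thr):
    u,v=np.round(ctr).astype(int); g=im.max(2) if dark else im.min(2); x=g[max(v-w,0):v+w+1,max(u-w,0):u+w+1]
    n,l,st,ce=cv2.connectedComponentsWithStats(((x<thr) if dark else (x>thr)).astype(np.uint8))
    return [(st[k],ce[k]+[max(u-w,0),max(v-w,0)]) for k in range(1,n) if 40<st[k][4]<900]
H=A=None
for st,q in blobs(p[0],16,False,120): H=onz(c,[q],O[2]+.003)[0]; print("hole",st,q,(rz.inv().apply(H-O)*1e3).round(1))
for st,q in blobs(P[0],16,True,130):
    A=onz(c,[q],.048)[0]; print("pin",st,q,A,(rj.inv().apply(A-J)*1e3).round(1))
    if H is not None: print("pin-hole in plate axes",(rz.inv().apply(A-H)*1e3).round(1))
E
python3 look.py w10
```

```text
11.1 [0.4248 0.1195 0.0521] [-0.1111  0.4036 -0.7174] 0.011625118513329097
-7.5528587278122385 [0.4526 0.1158 0.0563] [376.9612 181.9986 441.5337 160.6718 208.8328 160.9166]
plate nominal in jig [-116.6    1.7   56.3]
pred pinA, lip [558.0011 179.8591 630.6767 164.092 ]
hole [  9   9  13  18 191] [375.6126 183.1257] [30. 42.  3.]
pin [  2   5  16  21 272] [552.5625 179.8824] [0.5991 0.1386 0.048 ] [25.7 43.2 48. ]
pin-hole in plate axes [112.2  -0.1 -11.3]
```

Request:
drive_tool --series '[0,0,-0.03,0,0,0.03,-1,0,0,-0.03,0,0.2,0.03,-1,0,0,-0.03,0,0.6,0.03,-1,0,0,-0.03,0,1,0.03,-1,0,0,-0.03,0,1.4,0.03,-1,0,0,-0.03,0,1.7,0.03,-1,0,0,-0.03,0,1.8,0.03,-1,0,0,-0.03,0,1.8,0.03,-1,0,0,-0.03,0,1.8,0.03,-1]'

```text
time: 11.9
ee_pos: [0.4956, 0.1102, 0.0504]
eef_rot: [0.751, 0.66, -0.0, -0.0]
ft_force: [-0.8, 0.4, -1.5]
width: 0.0121
grip_force: 45.0
```

```bash
python3 look.py w11
```

```text
11.9 [0.4956 0.1102 0.0504] [-0.7585  0.3833 -1.4552] 0.012055577060611026
-7.370243235530573 [0.5234 0.1066 0.0546] [377.0229 182.038  441.6571 160.7106 208.8589 160.9341]
plate nominal in jig [-45.2   1.7  54.6]
pred pinA, lip [444.1075 181.2538 500.8731 165.6515]
hole [  5   9  17  18 229] [374.2489 183.3013] [29.2 41.9  3. ]
pin [  0   0  26  33 581] [437.5508 179.938 ] [0.5988 0.1395 0.048 ] [25.3 44.  48. ]
pin-hole in plate axes [41.4  0.3 -9.6]
```

Run:
```python
import cv2
g=cv2.imread("pics/w11.png").max(2)
for v in range(166,200): print(v," ".join("%3d"%x for x in g[v,430:462]))
```

```text
166  94  94  95  95  93  94  94  93  87  98 199 235 235 233 233 233 233 232 233 233 233 233 232 232 232 232 232 231 232 231 231 232
167  94  93  93  94  93  94  94  93  89 101 219 238 236 234 235 235 234 234 234 233 233 233 232 232 233 232 232 232 231 232 232 234
168  93  93  95  92  94  94  94  92  87 107 237 243 239 239 238 238 237 236 235 234 234 233 233 233 233 233 233 232 233 233 234 235
169  94  93  92  93  94  93  93  92  89 120 238 233 226 225 217 223 231 232 238 237 236 235 234 233 233 234 234 234 233 234 236 222
170  94  94  94  92  92  93  93  93  91 118 193 164 147 145 125 141 169 176 207 230 238 238 235 234 234 234 234 234 233 235 236 194
171  94  94  95  92  93  95  93  94  93  91 101  94  83  80  76  87  93  94 115 167 217 239 239 236 235 235 235 234 235 236 239 191
172  95  94  95  95  96  94  95  96  95  84  80  79  65  60  62  86  90  88  88  95 139 202 237 237 235 233 233 233 234 235 237 191
173  96  97  97  96  96  96  95  96  96  78  64  64  63  63  64  88  93  94  92  87  90 120 204 234 234 231 231 231 231 233 234 186
174  97  96  97  96  97  96  98  97  96  75 
[... 2687 characters left out ...]
 235 235 235 235 235 237 240 196 169 171
195  97  96  95  93  88 100 211 236 236 235 235 237 237 237 236 236 236 235 236 236 235 235 235 235 235 235 235 237 239 195 164 166
196  94  93  94  93  89 113 213 229 228 226 227 229 231 234 236 237 236 236 235 236 235 236 236 235 235 236 235 237 239 195 164 165
197  94  92  94  90  89 122 217 225 222 221 218 216 217 223 230 234 236 236 236 236 235 235 235 236 236 235 235 238 241 196 165 165
198  92  92  92  90  90 139 225 229 227 226 224 220 210 210 214 221 227 230 233 234 235 234 234 234 234 234 234 237 239 191 162 163
199  92  93  93  90  93 170 227 228 226 226 226 225 218 215 216 216 217 217 223 226 230 231 232 232 232 232 219 215 215 175 160 160
```

Run:
```python
from h import *
import pickle
c,s=pickle.load(open("w11.pkl","rb")); im=cv2.imread("pics/w11.png"); yaw,rz,O,p=plate(c,im,s)
g=im.max(2); pts=[]
for v in range(172,191):
    row=g[v,446:458].astype(int); k=np.argmax(np.diff(row)); 
    pts.append((446+k+.5,v))
pts=np.array(pts); A_=np.c_[2*pts,np.ones(len(pts))]; x=np.linalg.lstsq(A_,(pts**2).sum(1),rcond=None)[0]; print("circle",x[:2],np.sqrt(x[2]+x[0]**2+x[1]**2))
for z in (.0455,.047):
  for ctr in (x[:2],(443.1,180.5)):
    A=onz(c,[ctr],z)[0]; H=onz(c,[(374.25,183.3)],O[2]+.0025)[0]
    print(z,A,"pin-hole",(rz.inv().apply(A-H)*1e3).round(2))
```

```text
circle [442.78191126 179.55264954] 10.928926890978738
0.0455 [0.60327375 0.13868498 0.0455    ] pin-hole [ 45.82   0.22 -11.57]
0.0455 [0.60347892 0.13806531 0.0455    ] pin-hole [ 46.1   -0.37 -11.57]
0.047 [0.60246579 0.13904186 0.047     ] pin-hole [ 44.97   0.47 -10.07]
0.047 [0.60266927 0.13842728 0.047     ] pin-hole [ 45.25  -0.12 -10.07]
```

Request:
drive_tool --series '[0,0,0,0,0.1,0,-1,0,0,0,0,0.3,0,-1,0,0,0,0,0.5,0,-1,0,0,0,0,0.7,0,-1,0,0,0,0,0.9,0,-1,0,0,0,0,1.05,0,-1,0,0,0,0,1.12,0,-1,0,0,0,0,1.12,0,-1,0,0,0,0,1.12,0,-1]'

```text
time: 12.7
ee_pos: [0.5402, 0.1044, 0.0503]
eef_rot: [0.751, 0.66, -0.0, -0.0]
ft_force: [0.2, -0.4, -1.5]
width: 0.0114
grip_force: 45.0
```

```bash
python3 look.py w12
python3 - <<'E'
import cv2
g=cv2.imread("pics/w12.png").max(2)
for v in range(168,198): print(v," ".join("%3d"%x for x in g[v,358:392]))
E
```

```text
12.7 [0.5402 0.1044 0.0503] [ 0.2202 -0.3661 -1.4655] 0.011420248955529398
-7.3713111554900195 [0.568  0.1009 0.0545] [377.0263 182.0129 441.657  160.6792 208.8565 160.9233]
plate nominal in jig [-0.2  1.7 54.5]
pred pinA, lip [370.4402 181.3078 416.3823 165.709 ]
hole [12 12 10 15 41] [378.9512 186.1707] [32.  40.2  3. ]
168  69  69  67  67  70  70  69  67  68  67  67  68  68  68  68  67  68  68  69  67  68  67  67  68  68  66  67  68  67  66  69  67  66  67
169  68  67  68  68  67  68  68  69  68  68  68  69  68  68  67  67  68  69  67  67  67  68  66  68  68  67  66  67  66  67  68  67  66  68
170  68  69  70  69  68  67  69  68  69  68  68  69  69  68  68  66  69  69  67  68  68  68  69  69  69  67  67  68  69  68  68  69  67  69
171  70  68  68  68  69  69  69  70  69  69  69  67  70  69  69  70  68  71  70  69  70  67  68  69  68  70  70  69  68  70  69  69  67  67
172  69  69  69  70  68  70  71  68  70  70  69  69  69  70  69  70  70  70  69  69  70  68  71  70  70  69  69  72  68  69  69  69  69  68
173  69  69  69  70  69  71  70  71  70  69  69  69  70  68  68  66  66  64 
[... 2723 characters left out ...]

193  71  69  69  70  70  70  69  69  69  69  69  69  68  64  68  71  65  62  61  60  66  67  69  69  68  69  68  68  68  68  69  69  68  69
194  69  69  69  68  67  69  68  69  69  70  68  71  68  70  68  67  67  67  68  70  70  68  68  68  67  66  66  69  68  68  82  85  85  84
195  66  68  67  67  68  68  67  68  68  67  67  67  67  68  68  67  69  68  70  70  69  68  68  68  69  66  68  68  66  67  93 100  99  98
196  67  66  66  67  66  67  68  67  68  65  66  68  67  68  67  68  67  69  66  67  67  67  67  67  67  66  67  66  66  68  81  96 100  98
197  66  67  69  67  68  65  68  65  68  68  66  67  69  65  67  67  68  68  65  67  65  68  66  67  66  68  67  66  67  66  66  93  98  98
```

Run:
```python
from h import *
import pickle
c,s=pickle.load(open("w12.pkl","rb")); im=cv2.imread("pics/w12.png"); yaw,rz,O,p=plate(c,im,s)
for q in ((368.8,179.5),(369.3,180)):
  for z in (.0455,.047):
    A=onz(c,[q],z)[0]; 
    for h in ((374.7,183.8),(374.25,183.3)): print(q,z,(rz.inv().apply(A-onz(c,[h],O[2]+.0025)[0])*1e3).round(2))
O2=O-rz.apply([0,0,.0095])
print("flush hole px pred",proj(c,O+rz.apply([.03,.043,.005])),c["xyz"])
```

```text
(368.8, 179.5) 0.0455 [  0.03   0.59 -11.54]
(368.8, 179.5) 0.0455 [  0.31   0.3  -11.54]
(368.8, 179.5) 0.047 [ -0.45   0.84 -10.04]
(368.8, 179.5) 0.047 [ -0.16   0.55 -10.04]
(369.3, 180) 0.0455 [  0.36   0.28 -11.54]
(369.3, 180) 0.0455 [ 6.500e-01 -1.000e-02 -1.154e+01]
(369.3, 180) 0.047 [ -0.12   0.53 -10.04]
(369.3, 180) 0.047 [  0.17   0.24 -10.04]
flush hole px pred [[377.02628572 182.01293687]] [0.54940897 0.17640175 0.22831296]
```

Hole and pin line up within about 0.5 mm. Lowering with force checks.

Request:
drive_tool --series '[0,0,0,0.01,0,0.04,-1,0,0,0,0.01,0,0.08,-1,0,0,0,0.01,0,0.11,-1,0,0,0,0.01,0,0.11,-1]'

```text
time: 13.08
ee_pos: [0.54, 0.105, 0.0458]
eef_rot: [0.751, 0.66, -0.0, -0.0]
ft_force: [0.9, 0.3, -2.3]
width: 0.012
grip_force: 45.0
```

Request:
drive_tool --series '[0,0,0,0,0,0.03,-1,0,0,0,0,0,0.06,-1,0,0,0,0,0,0.06,-1]'

```text
time: 13.33
ee_pos: [0.5402, 0.105, 0.0435]
eef_rot: [0.751, 0.66, -0.0, -0.0]
ft_force: [-0.5, 0.3, -2.0]
width: 0.0116
grip_force: 45.0
```

Request:
drive_tool --series '[0,0,0,0,0,0.03,-1,0,0,0,0,0,0.05,-1,0,0,0,0,0,0.05,-1]'

```text
time: 13.58
ee_pos: [0.5403, 0.1049, 0.0415]
eef_rot: [0.751, 0.66, -0.0, -0.0]
ft_force: [-0.3, 1.2, -1.4]
width: 0.0117
grip_force: 45.0
```

Request:
drive_tool --series '[0,0,0,0,0,0.02,-1,0,0,0,0,0,0.02,-1,0,0,0,0,0,0.02,-1]'

```text
time: 13.83
ee_pos: [0.5404, 0.105, 0.0409]
eef_rot: [0.751, 0.66, 0.0, -0.0]
ft_force: [-0.0, -0.4, -1.7]
width: 0.0118
grip_force: 45.0
```

```bash
python3 look.py w13
```

```text
13.8333 [0.5404 0.105  0.0409] [-0.0206 -0.405  -1.721 ] 0.011818462915674628
-7.359920515683596 [0.5682 0.1014 0.0451] [377.0818 181.9634 441.694  160.6291 208.9071 160.8723]
plate nominal in jig [-0.1  2.3 45.1]
pred pinA, lip [375.184  185.0571 424.585  169.1137]
```

Request:
drive_tool --series '[0,0,0,0,0,0,-0.2,0,0,0,0,0,0,-0.2,0,0,0,0,0,0,-0.2,0,0,0,0,0,0,-0.2,0,0,0,0,0,0,-0.2,0,0,0,0,0,0,-0.2]'

```text
time: 14.38
ee_pos: [0.5404, 0.105, 0.041]
eef_rot: [0.751, 0.66, 0.0, -0.0]
ft_force: [0.5, 0.1, 0.7]
width: 0.0338
grip_force: 0.0
```

Request:
drive_tool --series '[0,0,0,0,0,-0.2,-0.2,0,0,0,0,0,-0.6,-0.2,0,0,0,0,0,-1,-0.2,0,0,0,0,0,-1.6,-0.2,0,0,0,0,0,-2.2,-0.2,0,0,0,-0.3,-0.2,-2.8,-0.2,0,0,0,-1,-0.6,-3.2,-0.2,0,0,0,-2,-1.2,-3.4,-0.2,0,0,0,-2,-1.2,-3.4,-0.2,0,0,0,-2,-1.2,-3.4,-0.2]'

```text
time: 15.22
ee_pos: [0.4819, 0.0296, 0.1784]
eef_rot: [0.752, 0.659, 0.001, -0.0]
ft_force: [0.2, 0.6, -0.1]
width: 0.0347
grip_force: 0.0
```

```bash
python3 look.py w14 | head -3;  python3 - <<'E'
from h import *
import pickle
np.set_printoptions(precision=4,suppress=True)
c,s=pickle.load(open("w14.pkl","rb")); im=cv2.imread("pics/w14.png")
J=np.array([.568,.0991,0]); rj=R.from_euler('z',-7.4,degrees=True)
pts=np.array([[.03,.043,.05],[-.045,-.043,.05],[-.065,.055,.05],[-.065,-.055,.05],[.022,0,.05],[-.085,.075,.045],[-.085,-.075,.045]])
P=proj(c,J+rj.apply(pts)); print(P)
lo=np.floor(P.min(0)).astype(int)-15
m=(im.max(2)<105).astype(np.uint8); n,l,st,ce=cv2.connectedComponentsWithStats(m)
u,v=np.round((P[2]+P[3])/2).astype(int); k=l[v,u+8]; print(k,st[k])
mm=(l==k).astype(np.uint8)*255; cs=cv2.findContours(mm,0,1)[0]; K=max(cs,key=cv2.contourArea); b=cv2.minAreaRect(K); bx=cv2.boxPoints(b)
print(b,(rj.inv().apply(onz(c,bx,.05)-J)*1e3).round(1))
# front edge: columns per row
for vv in np.linspace(P[2,1]+8,P[3,1]-8,6).astype(int):
    row=np.diff(im[vv].max(1).astype(int)); a=int(P[2,0]); i=a-15+np.argmin(row[a-15:a+20]); print((rj.inv().apply(onz(c,[(i+.5,vv)],.05)-J)*1e3).round(1),row[i])
# top edge at y=+55
for uu in range(int(P[2,0])+10,int(P[0,0]),12):
    col=np.diff(im[:,uu].max(1).astype(int)); a=int(P[2,1]); i=a-12+np.argmin(col[a-12:a+15]); print("t",(rj.inv().apply(onz(c,[(uu,i+.5)],.05)-J)*1e3).round(1),col[i])
E
```

```text
15.2167 [0.4819 0.0296 0.1784] [ 0.2347  0.5501 -0.1221] 0.03474195530724847
-7.568572792858065 [0.5097 0.0259 0.1826] [376.8687 181.8932 441.3004 160.5688 208.8885 160.8637]
plate nominal in jig [-48.4 -80.1 182.6]
[[387.1037  72.6942]
 [305.4458 164.7571]
 [286.4012  59.1243]
 [285.7355 176.5681]
 [374.7888 120.3725]
 [264.8288  36.8168]
 [266.6281 194.6635]]
8 [  286    57   129   119 12542]
((350.0, 116.0), (118.0, 128.0), 90.0) [[-65.4  56.8  50. ]
 [ 53.8  56.4  50. ]
 [ 66.8 -53.9  50. ]
 [-64.7 -53.4  50. ]]
[[-65.8  48.3  50. ]] -62
[[-65.7  30.8  50. ]] -75
[[-66.6  12.8  50. ]] -67
[[-65.5  -5.9  50. ]] -67
[[-66.4 -26.2  50. ]] -77
[[-68.4 -46.2  50. ]] -50
t [[-56.1  55.5  50. ]] -65
t [[-44.9  57.1  50. ]] -48
t [[-33.7  55.4  50. ]] -46
t [[-22.5  55.4  50. ]] -45
t [[-11.4  56.2  50. ]] -44
t [[-0.3 57.8 50. ]] -46
t [[10.9 56.9 50. ]] -58
t [[21.9 58.6 50. ]] -41
```

Run:
```python
import cv2
g=cv2.imread("pics/w14.png").max(2)
for v in range(50,68): print(v," ".join("%3d"%x for x in g[v,284:412:6]))
print()
for v in range(64,84): print(v," ".join("%3d"%x for x in g[v,376:400]))
print()
for v in range(156,174): print(v," ".join("%3d"%x for x in g[v,294:318]))
```

```text
50 157 157 156 161 223 223 223 223 222 224 222 223 222 222 222 221 221 221 219 221 150 149
51 157 157 157 156 223 223 222 223 222 222 222 222 222 221 220 221 221 221 221 222 152 150
52 159 159 157 153 223 223 223 223 222 222 222 222 221 221 221 220 221 220 220 223 151 150
53 158 157 158 155 224 225 223 224 224 224 222 222 223 221 220 221 221 219 219 222 149 147
54 159 160 159 157 225 226 212 225 226 226 223 224 226 220 220 222 194 219 220 191 146 146
55 160 162 160 158 229 206 175 228 212 202 225 227 202 224 225 196 153 223 194 148 149 148
56 160 161 161 159 208 158 157 207 172 158 213 204 156 230 204 155 156 199 152 149 152 150
57 160 162 162 161 160 159 155 159 158 157 172 151 145 197 146 144 147 145 141 142 140 140
58 159 129 129 130 129 133 132 129 129 130 128 115 115 117 111 114 112 108 111 110 102 101
59 160  64  64  65  87  87  86  85  84  86  84  83  83  81  82  83  80  81  81  82  59  56
60 161  57  57  58  84  84  84  84  84  83  84  83  85  81  81  83  80  81  81  80  55  55
61 163  60  62  60  85  87  86  86  85  85  84  86  82  83  83  83  81  80  81  81  58  57
62 163  
[... 3619 characters left out ...]

167  87  85  86  85  87  83  72  63  73  97 114 128 136 125  95  65  69  83  86  85  87  86  87  86
168  85  87  87  86  85  86  80  69  62  79  96 103 103  89  68  64  80  86  87  88  87  88  85  86
169  86  86  86  84  85  87  86  79  68  66  68  70  63  63  67  77  85  88  88  88  86  87  87  86
170  86  86  86  87  85  85  85  87  81  78  76  73  74  80  82  87  88  87  86  86  88  88  86  86
171  86  88  88  88  87  88  86  87  87  87  85  84  87  88  88  88  88  89  87  88  89  87  87  88
172  87  86  86  86  86  87  87  87  87  89  89  87  86  87  86  86  88  89  87  87  87  87  87  88
173  84  84  84  85  85  85  86  85  86  85  85  85  83  83  85  85  85  99  91  84  84  87  84  84
```

The plate's long edge sits at a constant row, so it lies parallel to the jig, and both holes show a pin tip inside. Handing in.

```bash
python3 -c "
from bench import r
print(r.close_job())"
```

```text
the job is handed in; nothing more can be done
None
```

I fitted the slot mask (mask_slot) over both jig pins and under the lip, flat on the deck as far as the wrist camera and force readings show, then let go and handed the job in at about 15 s.

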